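Dispense three tubing connectors through the matching hole of a dial cap

TASK

The blue hand dispenser standing in its steel parking tray holds three red tubing connectors. Without lifting it, turn its dial cap until the middle-sized hole, the one that fits the connectors, faces the spout; then lift the dispenser, tip all three connectors out with the spout held low over the white kidney dish, and put the dispenser back upright in its tray with the cap still at that hole. Leave the dish and everything else on the desk where they are.

Things in the scene. Friction and masses are not known exactly. Their poses are not given: they have to be found in the camera images.
- dispenser_center (a point): Point of the blue hand dispenser on its dial axis, 28 mm above its underside, near its centre of mass. x runs from spout to tail (spout to -x), y across, z up. Grip it here from above across its two flat flanks: they face +y and -y, 64 mm apart over all, 2 to 37 mm above the underside, 46 mm long. Lid (62 mm wide, top at 41 mm) and knob (top at 71 mm) stand between the fingers.
- spout_tip (a point): Middle of the spout's open end, on its floor: 86 mm to -x of the dial axis and 12 mm above the dispenser's underside. The spout is about 35 mm wide inside here. Axes as those of dispenser_center.
- knob_grip (a point): Grip point on the black bar knob of the dial cap, on the dial axis, 62.5 mm above the dispenser's underside and 21 mm above the lid (fingertips must stay above the lid). The bar is 12 mm wide, 32 mm long, 30 mm tall. This frame turns with the cap: y runs along the bar, x across it (pinch across x), z up.
- dial_cap (a joint): Angle of the dial cap, rad, growing clockwise seen from above, -0.4 to 4.6; friction of 0.03 N m holds it, no clicks. Its skirt has three holes, each under a black dot on the clear lid (small, middle, large); the one at the spout is in use. At 0 the small hole (8 mm) faces the spout, at 2.09 the middle one (32 mm, fits the connectors), at 4.19 the large one (44 mm). Good within 0.15 rad.
- tray: Steel parking tray fixed to the desk: plate 3 mm thick with a lip up to 7 mm above the desk, inside 97 x 78 mm, 6 mm larger than the dispenser's base on each side. Origin on the desk, right under the dial axis of a centred dispenser; x and y as the dispenser's when it is parked.
- dish_center (a point): White enamel kidney dish with blue rim, loose, 0.3 kg, 224 mm long (along this frame's y), about 114 mm wide, 40 mm high. The point is on its floor (3 mm above the desk), mid-way along and across: the inside reaches 45 mm from here to +x and -x. Its hollow side faces -x. z is up.
- dish_bend (a point): Centre of the dish's bend, outside the dish on its hollow side, 120 mm to -x of dish_center: the inside walls lie 75 and 165 mm from here.
- connector_0_center (a point): Centre of a red plastic barbed tubing connector with hexagon collar, 20 mm long (along its x), 14 mm across the flats, 10 g; starts in the feed lane inside the dispenser, under the clear lid.
- connector_1_center (a point): Centre of a red plastic barbed tubing connector with hexagon collar, 20 mm long (along its x), 14 mm across the flats, 10 g; starts in the feed lane inside the dispenser, under the clear lid.
- connector_2_center (a point): Centre of a red plastic barbed tubing connector with hexagon collar, 20 mm long (along its x), 14 mm across the flats, 10 g; starts in the feed lane inside the dispenser, under the clear lid.
- connector_0: The same connector as a body (origin at its centre).
- connector_1: The same connector as a body (origin at its centre).
- connector_2: The same connector as a body (origin at its centre).
- dispenser: The whole dispenser, 0.3 to 0.45 kg, 138 mm long: 82 x 64 mm base, round chamber with a straight feed lane under the dial cap, open-topped spout. Origin under the dial axis on its underside, 3 mm above the desk when parked; axes as dispenser_center. At the start the spout points roughly away from the robot. Inside it is slippery: the connectors start to slide at 11 to 17 degrees nose-down and all run out by 40.
- casing: Bystander: black bakelite gauge back casing, 92 mm diameter, 26 mm high, loose.
- chestpiece: Bystander: stainless stethoscope chest piece, 46 mm diameter, 28 mm high, loose.
- gauge: Bystander: round pressure gauge lying face up, 66 mm diameter, 28 mm high, loose.
- screwdriver: Bystander: screwdriver 180 mm long with red handle, loose.
Not all that is in view belongs to the job. Several things have the shape of the tray; the one meant has the colours described above.

How it is judged:
By the outcome, as a careful person would: the job done as asked, in the order asked, and still so for the second after the job is handed in, with the robot touching nothing.
It also fails if it takes over 72 s, if anything falls off the work surface, if the arm or the gripper's body presses on something with over 40 N, if the wrist force passes 120 N, or if a joint passes its speed limit or range.

ROBOT

A 6-joint arm with a two-finger parallel gripper is mounted at the origin on the work surface. World frame = base frame: x ahead of the robot, y to its left, z up, the work surface at z = 0. Lengths are in m, angles in rad, forces in N, time in s.
With the tool pointing down it reaches from about 0.3 to 0.875 m from the base axis. Payload 6.4 kg.
Tool frame: the origin (TCP) lies midway between the tips of the shut fingers; the grasp point (between the pads) lies 19 mm behind it (ctrl.tcp_to_grasp is the distance from the TCP to the grasp point, in m); z points along the fingers, y is the direction in which the jaws open and shut (so a half turn about z gives the same grasp; the last joint's range is limited). The gripper opens to 85 mm and grips with 20 to 120 N. Pads are 22 mm wide; open, the fingers measure 114 mm over their backs; the gripper's body (76 mm by 85 mm) begins 54 mm behind the grasp point. The pads swing forward as they close: fully open they stand 13 mm farther back than shut.
Start: joints at [-1.409, 0.181, 1.607, -0, 1.354, -0.206], TCP at [0.207, -0.537, 0.231] pointing down, gripper open.
Joint ranges: [-2.99, 2.99], [-0.89, 2.07], [0.3, 2.58], [-1.14, 4.28], [0, 2.63], [-3.12, 3.12]. Speed limits (rad/s): [2.57, 2.57, 3.01, 3.14, 3.14, 3.14].

INTERFACE

Orientations are given as a unit quaternion [w, x, y, z].
In Python, from bench import monitor, imaging, order, spotter, ctrl gives the robot as it stands.
- The arm moves only by the shell command python3 -m pendant 'ROWS'. ROWS is JSON, a list that holds one entry, the list of rows, each a list of 5 numbers: the shift along the world's x, y, z in mm, then the turn about the world's z in degrees, then the finger opening in mm, from 0 to 85.4. A call has 1 to 8 rows; each row shifts and turns the commanded pose from where the row before left it; what a row does not reach is not made up. A row lasts 1/8 s, in which the tool goes at most 62.5 mm and 10.7 degrees, less where a joint would pass 70% of its speed; a pose out of reach is approached as far as the arm can. A call with a gripper value outside its range is refused whole. The fingers move at their own pace and stop on an object; the grip force is fixed at half the most. Time passes only in rows, so rows that do not move let the fingers close. It gives the time, the measured TCP pose, the force and the opening at its end, in the units of the state.
- monitor.get_obs(): the state, without advancing time (a new reading comes with each control period).
- imaging.camera(name): name is "scene" or "top"; returns a dict with "img" (400x640x3 uint8, red, green, blue), "vfov" (degrees; the focal length in pixels is half the picture's height over the tangent of half this angle, whatever the lens; pixels are square), "cx", "cy" (the principal point, pixels), "origin" and "orientation" of the camera in the world. Camera axes: x right, y down, z forward; pixel columns grow to the right and rows downward; lengths in m; the calibration is good to about 2 mm. A picture is of the moment at which its call begins. There is no depth.
- order.hand_in(): hands the job in, once; it reports no verdict.
Trained networks look in the newest picture that a camera, given by its name, has taken for a name from the list of things; names that differ only in an ending like _2 or _b are one class to them, and where a whole thing is asked for, a point or a joint stands for the part that bears it (a point fixed in the world has none). Each returns a list of dicts, best first, with "confidence" (0 to 1); they miss things now and then, are a little off and sometimes report something else, mostly with a low value. They report only what shows in the picture. A call takes as long as a camera call. They do not tell look-alikes from the thing itself.
- spotter.recognise(camera, thing): "at" ([x, y, z] in m, in the coordinates of the camera as it stood for that picture, good to about 4 mm: the middle of the surface that is visible of it).
- spotter.tip_of(camera, thing): "at" ([x, y, z] in m, in the coordinates of the camera as it stood for that picture, good to about 4 mm: a listed point, or the origin of a listed thing).
The state is a dict: "time_s": time; "q": joint angles; "dq": joint speeds; "joint_efforts": joint torques, N m; "eef_pos": TCP position; "eef_rot": TCP orientation; "wrist_force": force on the tool from outside, world axes, zero at the start; "torque": the same for the moment, N m; "opening": opening from 0.0 (shut) to 1.0 (fully open).
Only numpy, scipy, OpenCV 4.12 (cv2) and the standard library are available. Lean on these libraries where they do the work, as an engineer would, in place of code of your own. Each camera call takes 0.05 s, during which the arm holds its last target. There are 200 camera calls.

## Working session

There is one attempt and no reset: what is moved stays moved. The work goes in short steps, Python scripts to look and compute and a shell command to move; the robot and the scene stay as the last step left them, time stands still between calls to the robot, and variables do not carry over. Pictures are saved under pics/ and viewed, about 8 in all and at most 12, crops included, and the job is handed in when it is done.

```bash
ls; mkdir -p pics; cat > h.py <<'E'
import numpy as np, cv2
from scipy.spatial.transform import Rotation as R
from bench import monitor, imaging, order, spotter, ctrl
def rot(q): return R.from_quat(np.r_[q[1:],q[0]])
def cam(n,save=None):
    c=imaging.camera(n)
    if save: cv2.imwrite(save,c['img'][:,:,::-1])
    return c
def w(c,p): return rot(c['orientation']).apply(p)+c['origin']
def find(c,n,t,f='recognise'):
    return [(np.round(w(c,d['at']),4).tolist(),round(d['confidence'],2)) for d in getattr(spotter,f)(n,t)][:3]
def pix(c,P):
    p=rot(c['orientation']).inv().apply(np.array(P)-c['origin']); f=c['img'].shape[0]/2/np.tan(np.radians(c['vfov']/2))
    return c['cx']+f*p[...,0]/p[...,2], c['cy']+f*p[...,1]/p[...,2]
def ray(c,u,v,z):
    f=c['img'].shape[0]/2/np.tan(np.radians(c['vfov']/2))
    d=rot(c['orientation']).apply([(u-c['cx'])/f,(v-c['cy'])/f,1]); o=np.array(c['origin'])
    return o+d*(z-o[2])/d[2]
E
python3 - <<'E'
from h import *
for n in ("top","scene"):
    c=cam(n,f'pics/{n}0.png'); print(n,np.round(c['origin'],3),np.round(c['orientation'],3),c['vfov'],c['cx'],c['cy'])
    for t in ("dispenser_center","spout_tip","knob_grip","tray","dish_center","dish_bend","connector_0_center"):
        print(t,find(c,n,t,'tip_of'))
    for t in ("casing","chestpiece","gauge","screwdriver"): print(t,find(c,n,t)[:2])
print(monitor.get_obs(),ctrl.tcp_to_grasp)
E
```

```text
pics
top [0.419 0.056 0.976] [ 0.055 -0.699  0.71  -0.059] 56.72620355609115 323.6351759914901 198.17080967521733
dispenser_center [([0.5469, 0.1896, 0.032], 0.75)]
spout_tip [([0.6284, 0.2063, 0.0168], 0.82)]
knob_grip [([0.5487, 0.1858, 0.0675], 0.68)]
tray [([0.4033, 0.3154, -0.0025], 0.97), ([0.5992, 0.3601, 0.0011], 0.83), ([0.5463, 0.1913, 0.0008], 0.66)]
dish_center [([0.487, -0.2462, 0.0083], 0.56), ([0.447, 0.0068, 0.0031], 0.33)]
dish_bend []
connector_0_center []
casing [([0.694, -0.0038, 0.0074], 0.78)]
chestpiece [([0.4436, 0.0096, 0.0229], 0.7)]
gauge []
screwdriver [([0.7451, -0.3015, 0.0229], 0.77), ([0.5477, 0.1821, 0.045], 0.63)]
scene [0.936 0.62  0.816] [-0.107  0.251  0.895 -0.354] 53.58208330351451 322.2514901402308 201.0906983370393
dispenser_center [([0.5432, 0.1946, 0.0297], 0.65)]
spout_tip [([0.632, 0.2066, 0.0161], 0.78)]
knob_grip [([0.5456, 0.1903, 0.0619], 0.66)]
tray [([0.6004, 0.3551, -0.0042], 0.9), ([0.4045, 0.3138, -0.0024], 0.7), ([0.547, 0.19, 0.0033], 0.67)]
dish_center [([0.4918, -0.2541, 0.0088], 0.89), ([0.5557, 0.0043, 0.0017], 0.59)]
dish_b
[... 276 characters left out ...]
ime_s': 1.2, 'q': array([-1.40933396e+00,  1.80794414e-01,  1.60704711e+00,  1.02156794e-05,
        1.35381489e+00, -2.06270804e-01]), 'dq': array([-1.85309597e-03,  1.74214149e-04,  6.62807883e-04, -1.34531247e-03,
        5.48709648e-04, -5.10866900e-06]), 'joint_efforts': array([-1.93574556e-04, -4.44851553e+01, -3.51681304e+01, -3.78889363e-04,
        1.12211223e-03,  7.89954726e-06]), 'eef_pos': array([ 0.20674599, -0.53653138,  0.2312688 ]), 'eef_rot': array([-3.17578699e-05,  9.83144307e-01,  1.82831261e-01,  5.70091609e-06]), 'wrist_force': array([-0.29850248, -0.15826658,  0.59718896]), 'torque': array([-0.01453596, -0.04346773,  0.02709705]), 'opening': 0.9998871484521575} 0.0187
```

```bash
python3 -c "
import bench,inspect
from bench import ctrl
print([a for a in dir(ctrl) if a[0]!='_'])"
```

```text
['MotionError', 'tcp_to_grasp']
```

View pics/top0.png

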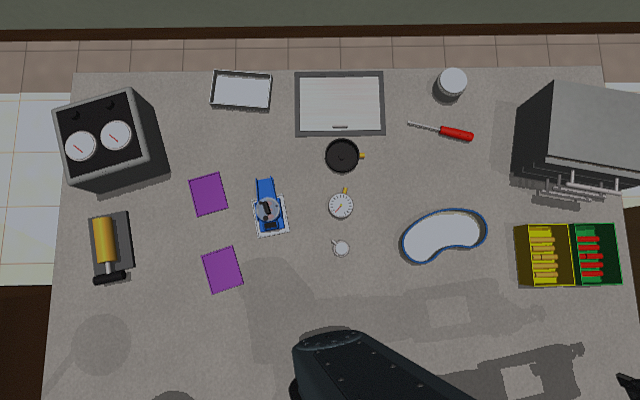

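View pics/scene0.png

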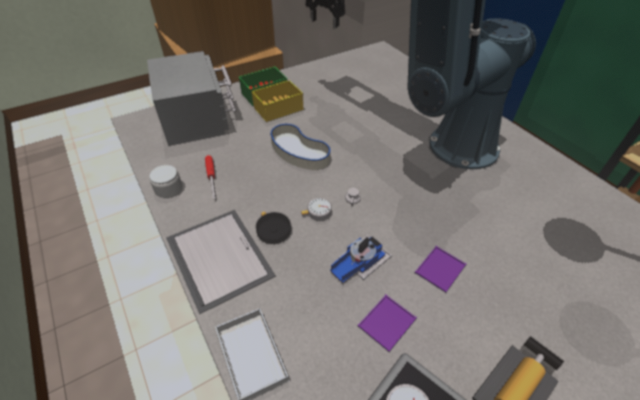

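```bash
python3 - <<'E'
import cv2,numpy as np
t=cv2.imread('pics/top0.png')[165:250,235:305]; s=cv2.imread('pics/scene0.png')[225:290,320:400]
t=cv2.resize(t,None,fx=6,fy=6,interpolation=2)[:510]; s=cv2.resize(s,None,fx=4.7,fy=4.7,interpolation=2)
o=np.zeros((510,800,3),np.uint8); o[:t.shape[0],:t.shape[1]]=t; o[:s.shape[0],424:424+s.shape[1]]=s[:, :376]; cv2.imwrite('pics/crop0.png',o)
E
```

```text
(no output)
```

View pics/crop0.png

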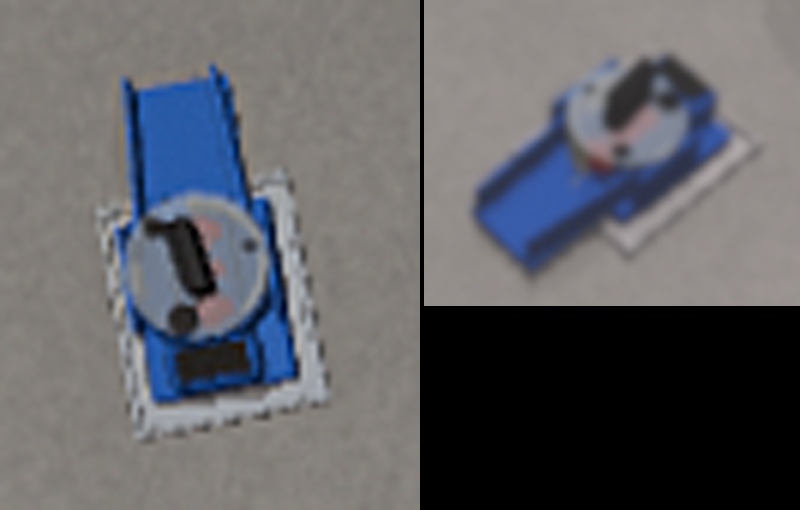

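```bash
python3 - <<'E'
from h import *
c=imaging.camera('top')
a=ray(c,235+180/6,165+222/6,.074); b=ray(c,235+207/6,165+292/6,.074); print(a,b,(a+b)/2,np.degrees(np.arctan2(*(a-b)[1::-1])))
L=ray(c,235+198/6,165+265/6,.044);print('lid',L)
for n,p in dict(small=(250,245),mid=(157,224),large=(183,320)).items():
    d=ray(c,235+p[0]/6,165+p[1]/6,.044)-L; print(n,np.degrees(np.arctan2(d[1],d[0])))
s1=ray(c,235+124/6,165+80/6,.02);s2=ray(c,235+215/6,165+68/6,.02);print('spout',(s1+s2)/2)
E
python3 -m pendant '[[[25,52,0,0,40],[25,52,0,0,40],[25,52,0,0,40],[25,52,0,0,40],[25,52,0,0,40],[25,52,0,0,40],[25,52,0,0,40],[25,52,0,0,40]]]'
```

```text
[0.55784681 0.1930114  0.074     ] [0.52879593 0.18172478 0.074     ] [0.54332137 0.18736809 0.074     ] 21.231755494724215
lid [0.54398316 0.18980868 0.044     ]
small -69.46536684474988
mid 44.558282262113664
large 165.27714636568402
spout [0.63200151 0.20648076 0.02      ]
time_s: 2.25
eef_pos: [0.4074, -0.1189, 0.2317]
eef_rot: [0.0, 0.983, 0.183, 0.001]
wrist_force: [1.0, -0.4, -0.3]
opening: 0.47
```

```bash
python3 -m pendant '[[[23,52,0,0,40],[23,52,0,0,40],[23,52,0,0,40],[23,52,0,0,40],[23,51,0,0,40],[23,50,0,0,40],[0,0,-50,0,40],[0,0,-50,0,40]]]'
python3 - <<'E'
from h import *
for n in ("top","scene"):
    c=cam(n,f'pics/{n}1.png')
    for t in ("knob_grip","spout_tip","dispenser_center"): print(n,t,find(c,n,t,'tip_of'))
o=monitor.get_obs();print(o['eef_pos'],o['wrist_force'])
c=imaging.camera('scene'); print(pix(c,o['eef_pos']))
im=c['img'][180:290,300:420,::-1]; cv2.imwrite('pics/c1.png',cv2.resize(im,None,fx=5,fy=5,interpolation=2))
E
```

```text
time_s: 3.25
eef_pos: [0.5454, 0.1896, 0.1306]
eef_rot: [0.0, 0.983, 0.184, 0.001]
wrist_force: [0.9, 0.4, -0.5]
opening: 0.468
top knob_grip [([0.551, 0.1846, 0.0638], 0.49)]
top spout_tip [([0.5432, 0.194, 0.0002], 0.4)]
top dispenser_center [([0.5453, 0.1884, 0.0309], 0.54)]
scene knob_grip [([0.545, 0.1917, 0.0661], 0.83)]
scene spout_tip []
scene dispenser_center [([0.5459, 0.1943, 0.0318], 0.95)]
[0.54664156 0.18851687 0.13412097] [-0.36145581  0.30186281  0.46738185]
(np.float64(364.8910521497791), np.float64(224.58090231491016))
```

View pics/c1.png

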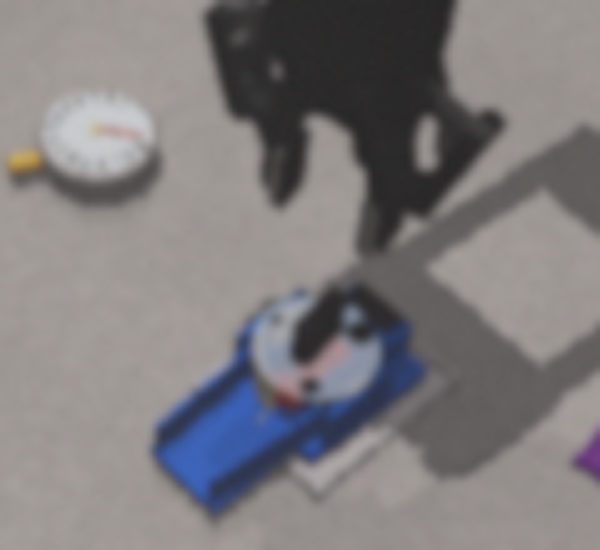

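```bash
python3 -m pendant '[[[0,0,-41,0,40],[0,0,-41,0,40],[0,0,0,0,5],[0,0,0,0,5],[0,0,0,0,5],[0,0,0,0,5],[0,0,0,0,5]]]'
python3 - <<'E'
from h import *
for i in range(3): c=cam('scene',f'pics/s2.png'); o=monitor.get_obs(); print(o['eef_pos'],o['wrist_force'],o['opening']*85.4, o['torque'])
E
```

```text
time_s: 4.58
eef_pos: [0.5452, 0.1885, 0.05]
eef_rot: [0.0, 0.983, 0.183, 0.001]
wrist_force: [0.1, -0.4, -2.0]
opening: 0.123
[0.54525142 0.18853773 0.04997847] [ 0.60826466  0.45046641 -0.31787029] 10.727902931714649 [0.05446752 0.06192702 0.01226867]
[0.54527428 0.18853289 0.0499636 ] [ 0.36564947  0.10952862 -0.51894441] 10.858093695938177 [ 0.01344344  0.06435031 -0.0145771 ]
[0.54526218 0.18853676 0.04994369] [-0.70533846  0.11756593  1.42578287] 10.639191004673213 [0.00481981 0.14450339 0.00171262]
```

```bash
python3 -m pendant '[[[0,0,0,-5,5],[0,0,0,-8,5],[0,0,0,-8,5],[0,0,0,-8,5],[0,0,0,-8,5],[0,0,0,-4,5],[0,0,0,0,5],[0,0,0,0,5]]]'
python3 - <<'E'
from h import *
o=monitor.get_obs(); print(o['eef_pos'],o['wrist_force'],o['opening']*85.4, o['torque'])
q=o['eef_rot'];print('yaw',np.degrees(2*np.arctan2(q[2],q[1])))
for n in ("top","scene"):
    c=cam(n,f'pics/{n}3.png')
    for t in ("spout_tip","dispenser_center"): print(n,t,find(c,n,t,'tip_of'))
a=imaging.camera('scene')['img'][180:290,300:420,::-1];b=imaging.camera('top')['img'][155:265,230:310,::-1]
cv2.imwrite('pics/c3.png',cv2.resize(np.hstack([a,b]),None,fx=4,fy=4,interpolation=2))
E
```

```text
time_s: 5.72
eef_pos: [0.5454, 0.1885, 0.0499]
eef_rot: [-0.0, 0.985, -0.172, 0.001]
wrist_force: [0.5, 0.3, 2.7]
opening: 0.121
[0.54544906 0.18849407 0.04994564] [0.5258332  0.26381793 2.6932639 ] 10.292599003855539 [-0.04909349  0.04287955 -0.03592216]
yaw -19.85126504619185
top spout_tip [([0.4448, 0.0055, 0.0029], 0.43)]
top dispenser_center [([0.5459, 0.1852, 0.0268], 0.4)]
scene spout_tip [([0.6345, 0.2011, 0.014], 0.69), ([0.491, -0.2508, 0.0085], 0.32)]
scene dispenser_center [([0.5483, 0.1925, 0.0358], 0.8)]
```

View pics/c3.png

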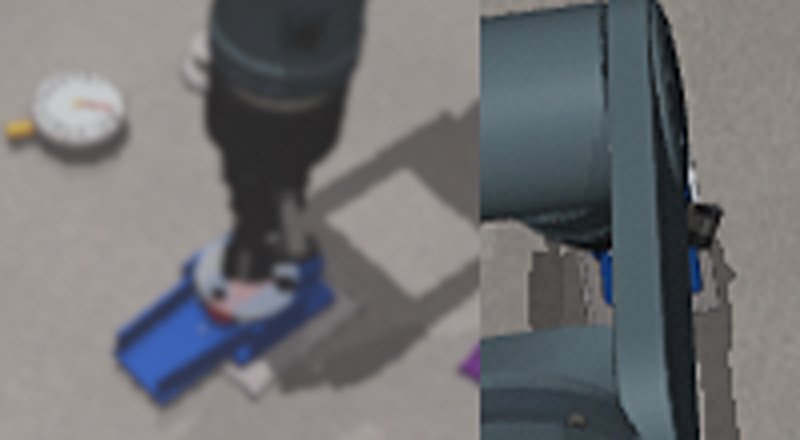

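```bash
python3 -m pendant '[[[0,0,0,-2,5],[0,0,0,0,5],[0,0,0,0,40],[0,0,0,0,40],[0,0,50,0,40],[0,0,50,0,40],[-30,-60,0,10,85],[0,-60,0,10,85]]]'
python3 -m pendant '[[[0,-60,0,10,85],[0,-50,0,0,85]]]'
python3 - <<'E'
from h import *
o=monitor.get_obs(); print(o['eef_pos'],o['q'])
for n in ("top","scene"):
    c=cam(n,f'pics/{n}4.png')
    for t in ("spout_tip","dispenser_center","knob_grip","dish_center"): print(n,t,find(c,n,t,'tip_of'))
b=imaging.camera('top')['img'][165:250,235:305,::-1]
cv2.imwrite('pics/c4.png',cv2.resize(b,None,fx=6,fy=6,interpolation=2))
E
```

```text
time_s: 7.12
eef_pos: [0.5153, 0.0757, 0.1494]
eef_rot: [-0.0, 1.0, -0.018, -0.0]
wrist_force: [0.5, -0.2, 0.5]
opening: 0.875
time_s: 7.38
eef_pos: [0.5166, -0.0324, 0.1491]
eef_rot: [-0.0, 0.998, 0.061, -0.0]
wrist_force: [1.2, 0.0, 0.5]
opening: 0.996
[ 0.51660749 -0.03236552  0.14910937] [-2.92144280e-01  1.45356470e-01  1.82512914e+00 -2.69790135e-05
  1.17144862e+00  1.15597333e+00]
top spout_tip [([0.6309, 0.2005, 0.0179], 0.76)]
top dispenser_center [([0.547, 0.1867, 0.028], 0.87), ([0.6934, -0.0, 0.0019], 0.53)]
top knob_grip [([0.5482, 0.1815, 0.0655], 0.79)]
top dish_center [([0.4879, -0.2463, 0.0087], 0.75)]
scene spout_tip [([0.6329, 0.202, 0.0149], 0.72), ([0.4938, -0.2543, 0.0073], 0.68)]
scene dispenser_center [([0.5468, 0.1909, 0.0309], 0.88)]
scene knob_grip [([0.5436, 0.1889, 0.0646], 0.75)]
scene dish_center [([0.4431, 0.0074, 0.0009], 0.73), ([0.4914, -0.2499, 0.0066], 0.66)]
```

View pics/c4.png

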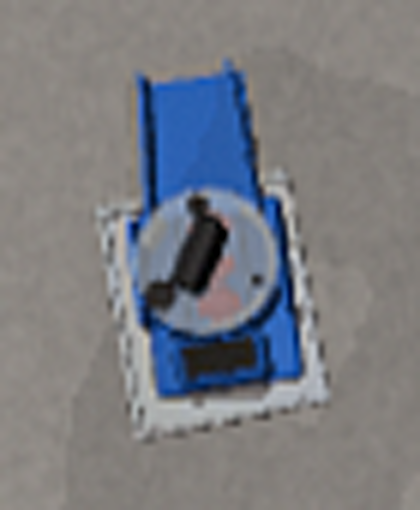

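```bash
python3 -m pendant '[[[-50,-10,20,0,85],[-60,-10,20,0,85],[-60,-10,20,0,85],[-60,0,0,0,85],[-60,0,0,0,85],[-30,0,0,0,85]]]'
python3 - <<'E'
from h import *
o=monitor.get_obs(); print(o['eef_pos'],o['eef_rot'],o['q'])
E
```

```text
time_s: 8.68
eef_pos: [0.2016, -0.0595, 0.2076]
eef_rot: [-0.002, 0.998, 0.061, -0.002]
wrist_force: [-20.1, 17.4, 22.1]
opening: 0.998
[ 0.20158743 -0.05946791  0.20762789] [-0.00211616  0.99810597  0.06144959 -0.00198431] [-8.80511316e-01 -8.95168451e-01  2.41836482e+00 -7.21264664e-04
  1.62415334e+00  5.67271437e-01]
```

```bash
python3 -m pendant '[[[20,10,0,0,85],[46,34,0,0,85],[46,34,0,0,85],[46,34,0,0,85],[46,34,-10,0,85],[46,34,-10,0,85],[46,34,-10,1,85],[40,28,-10,0,85]]]'
python3 - <<'E'
from h import *
c=cam('scene');c=cam('scene');o=monitor.get_obs(); print(o['eef_pos'],o['eef_rot'],o['wrist_force'],o['q'])
E
```

```text
time_s: 9.68
eef_pos: [0.5358, 0.1794, 0.1683]
eef_rot: [-0.0, 0.998, 0.07, -0.0]
wrist_force: [0.3, -1.0, 0.5]
opening: 0.996
[0.53608852 0.17980515 0.16633101] [-3.91286826e-04  9.97504143e-01  7.05894640e-02 -1.56791995e-03] [-0.24942385 -0.70746422 -0.37208531] [1.13212227e-01 2.27919079e-01 1.68913869e+00 9.71967098e-04
 1.22763474e+00 1.54238348e+00]
```

```bash
python3 -m pendant '[[[10,9,-40,0,85],[0,0,-50,0,85],[0,0,-40,0,85],[0,0,-20,0,85],[0,0,-7,0,85],[0,0,0,0,40],[0,0,0,0,40],[0,0,0,0,40]]]'
python3 -m pendant '[[[0,0,0,0,40]]]'
python3 - <<'E'
from h import *
c=cam('scene','pics/s5.png');o=monitor.get_obs(); print(o['eef_pos'],o['opening']*85.4,o['wrist_force'],o['torque'])
cv2.imwrite('pics/c5.png',cv2.resize(c['img'][180:290,300:420,::-1],None,fx=4,fy=4,interpolation=2))
E
```

```text
time_s: 10.78
eef_pos: [0.5459, 0.1866, 0.0138]
eef_rot: [-0.0, 0.998, 0.069, 0.001]
wrist_force: [-0.4, 2.9, 5.8]
opening: 0.733
time_s: 10.9
eef_pos: [0.5458, 0.1866, 0.0138]
eef_rot: [-0.0, 0.998, 0.069, 0.001]
wrist_force: [-0.5, 1.9, 6.2]
opening: 0.739
[0.54581722 0.18661642 0.01374306] 62.8342480717173 [-1.79152405  1.74141319  6.78947804] [0.39513985 0.25746473 0.0549524 ]
```

View pics/c5.png

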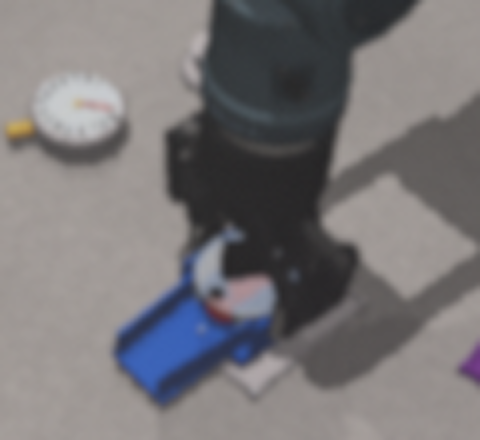

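```bash
python3 -m pendant '[[[0,0,5,0,40],[0,0,10,0,40],[0,0,15,0,40],[0,0,15,0,40],[0,0,10,0,40],[0,0,0,0,40]]]'
python3 - <<'E'
from h import *
o=monitor.get_obs(); print(o['eef_pos'],o['opening']*85.4,o['wrist_force'],o['torque'])
c=imaging.camera('top'); im=cv2.imread('pics/top4.png')
b,g,r=[im[:,:,i].astype(int) for i in range(3)]
m=((b-r>40)&(b>70)).astype(np.uint8); m[:, :390]=0; m[:,500:]=0; m[:195]=0; m[280:]=0
cn=max(cv2.findContours(m,cv2.RETR_EXTERNAL,cv2.CHAIN_APPROX_NONE)[0],key=cv2.contourArea)
P=np.array([ray(c,u,v,.043)[:2] for u,v in cn[:,0]]).astype(np.float32)
(cx,cy),wh,a=cv2.minAreaRect(P*1000); print(cx,cy,wh,a)
bx=cv2.boxPoints(((cx,cy),wh,a)); print(bx.round())
for n in('top','scene'):
    c=cam(n,f'pics/{n}6.png'); print(find(c,n,'spout_tip','tip_of'),find(c,n,'dispenser_center','tip_of'),find(c,n,'dish_center','tip_of'),find(c,n,'dish_bend','tip_of'))
E
```

```text
time_s: 11.7
eef_pos: [0.5455, 0.1862, 0.0684]
eef_rot: [-0.0, 0.998, 0.069, 0.001]
wrist_force: [-0.1, -0.3, -3.8]
opening: 0.733
[0.54549494 0.1861727  0.06841364] 62.628883554027 [-0.11436953 -0.3431063  -3.75919   ] [ 0.00611891 -0.00564375  0.00872701]
485.8966979980469 -274.82757568359375 (114.30964660644531, 173.8620147705078) 17.018814086914062
[[ 406. -208.]
 [ 457. -375.]
 [ 566. -341.]
 [ 515. -175.]]
[([0.5464, 0.1867, 0.0582], 0.72), ([0.5442, 0.1925, 0.0004], 0.62)] [([0.5455, 0.185, 0.0825], 0.44)] [([0.4877, -0.2471, 0.0043], 0.9)] []
[([0.629, 0.2014, 0.066], 0.79)] [([0.5449, 0.1862, 0.0851], 0.65)] [([0.4936, -0.2543, 0.0071], 0.85)] []
```

```bash
python3 -m pendant '[[[-3,-6,0,-3,40],[-6,-12,0,-6,40],[-10,-18,0,-7,40],[-12,-22,0,-7,40],[-12,-22,0,-7,40],[-12,-22,0,-7,40],[-12,-22,0,-7,40],[-12,-22,0,-7,40]]]'; python3 -m pendant '[[[-12,-22,0,-7,40],[-12,-22,0,-7,40],[-10,-18,0,-7,40],[-5,-10,0,-6,40],[-3,-6,0,-3,40],[0,0,0,0,40]]]'
python3 - <<'E'
from h import *
o=monitor.get_obs(); print(o['eef_pos'],o['opening']*85.4,o['wrist_force'],o['torque'],o['q'])
q=o['eef_rot'];print('yaw',np.degrees(2*np.arctan2(q[2],q[1])))
for n in('top','scene'):
    c=cam(n,f'pics/{n}7.png'); print(find(c,n,'spout_tip','tip_of'),find(c,n,'dispenser_center','tip_of'),find(c,n,'connector_0_center','tip_of'))
E
```

```text
time_s: 13.25
eef_pos: [0.4653, 0.0394, 0.0672]
eef_rot: [-0.0, 0.929, -0.369, 0.0]
wrist_force: [0.2, -0.4, -3.3]
opening: 0.734
time_s: 14.0
eef_pos: [0.4237, -0.0381, 0.0672]
eef_rot: [-0.0, 0.804, -0.595, 0.0]
wrist_force: [-0.3, 0.7, -3.6]
opening: 0.735
[ 0.42367512 -0.03814277  0.06716742] 62.74944744724295 [-0.33762957  0.71960468 -3.60382551] [-0.01818725  0.01842671  0.00106594] [-3.70989286e-01  8.03885361e-02  2.09852434e+00  9.56368336e-04
  9.62439154e-01  2.47445703e+00]
yaw -73.06337650466953
[] [] []
[([0.4511, -0.1205, 0.0697], 0.74)] [([0.4228, -0.0366, 0.0873], 0.74)] []
```

```bash
python3 -m pendant '[[[4,-14,-5,0,40],[9,-29,0,0,40],[13,-43,0,0,40],[18,-57,0,0,40],[-18,57,0,0,40],[-13,43,0,0,40],[-9,29,0,0,40],[-4,14,0,0,40]]]'
python3 - <<'E'
from h import *
o=monitor.get_obs(); print(o['eef_pos'],o['opening']*85.4,o['wrist_force'],o['torque'])
c=cam('scene','pics/s8.png');
for i in range(3): print(find(c,'scene',f'connector_{i}_center','tip_of'))
a=c['img'][100:270,235:400,::-1]; t=cam('top','pics/t8.png'); print(find(t,'top','connector_0_center','tip_of'))
b=t['img'][180:300,330:500,::-1]
a=cv2.resize(a,(400,412),interpolation=2);b=cv2.resize(b,(400,282),interpolation=2)
o=np.zeros((412,800,3),np.uint8);o[:,:400]=a;o[:282,400:]=b;cv2.imwrite('pics/c8.png',o)
E
```

```text
time_s: 15.4
eef_pos: [0.4231, -0.0374, 0.0616]
eef_rot: [-0.0, 0.804, -0.595, -0.0]
wrist_force: [-1.1, -0.6, -3.8]
opening: 0.738
[ 0.42309493 -0.03739182  0.06164628] 63.056609575348936 [-1.06821531 -0.64066212 -3.80979908] [-0.00752356 -0.00838194 -0.04449321]
[([0.4983, -0.2752, 0.0075], 0.38)]
[]
[]
[([0.5047, -0.2709, 0.01], 0.52)]
```

View pics/c8.png

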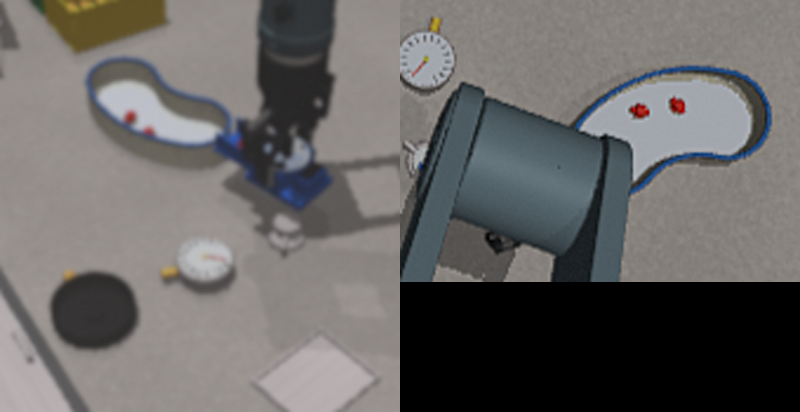

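Two of the connectors lie in the dish (crop pixels 640,110 and 677,105). I'll repeat the stroke for the third.

```bash
python3 -m pendant '[[[4,-14,0,0,40],[9,-29,0,0,40],[13,-43,0,0,40],[18,-57,0,0,40],[-18,57,0,0,40],[-13,43,0,0,40],[-9,29,0,0,40],[-4,14,0,0,40]]]'
python3 - <<'E'
from h import *
o=monitor.get_obs(); print(o['eef_pos'],o['opening']*85.4,o['wrist_force'])
for n in('scene','top'):
    c=cam(n,f'pics/{n}9.png'); im=c['img'].astype(int)
    m=((im[...,0]>130)&(im[...,1]<80)&(im[...,2]<80)).astype(np.uint8)
    k,l,s,ce=cv2.connectedComponentsWithStats(m)
    print(n,[(int(s[i,4]),ce[i].round(),ray(c,*ce[i],.01).round(3)) for i in range(1,k) if s[i,4]>3])
E
```

```text
time_s: 16.7
eef_pos: [0.4234, -0.0379, 0.062]
eef_rot: [-0.0, 0.804, -0.595, -0.0]
wrist_force: [-0.8, 0.0, -3.8]
opening: 0.733
[ 0.4234081  -0.03790784  0.06196277] 62.58570476550197 [-0.8061013   0.03487083 -3.83119864]
scene [(6, array([261.,  84.]), array([ 0.403, -0.676,  0.01 ])), (4, array([280., 142.]), array([ 0.506, -0.318,  0.01 ])), (5, array([288., 148.]), array([ 0.498, -0.278,  0.01 ])), (126, array([209., 165.]), array([ 0.744, -0.325,  0.01 ]))]
top [(232, array([457., 133.]), array([ 0.751, -0.319,  0.01 ])), (4, array([116., 140.]), array([0.745, 0.608, 0.01 ])), (4, array([ 76., 148.]), array([0.724, 0.711, 0.01 ])), (21, array([463., 221.]), array([ 0.51 , -0.317,  0.01 ])), (22, array([448., 224.]), array([ 0.502, -0.277,  0.01 ])), (16, array([433., 227.]), array([ 0.496, -0.235,  0.01 ])), (90, array([587., 239.]), array([ 0.459, -0.637,  0.01 ])), (101, array([588., 247.]), array([ 0.437, -0.636,  0.01 ])), (28, array([582., 256.]), array([ 0.414, -0.618,  0.01 ])), (74, array([594., 256.]), array([ 0.414, -0.649,  0.01 ])), (99, array([591., 265.]), array([ 0.392, -0.637,  0.01 ])), (92, array([592., 273.]), array([ 0.37 , -0.638,  0.01 ]))]
```

```bash
python3 -m pendant '[[[6,12,5,4,40],[14,26,0,8,40],[18,33,0,10,40],[18,33,0,10,40],[18,33,0,10,40],[17,33,0,10,40],[14,26,0,10,40],[10,18,0,10,40]]]'; python3 -m pendant '[[[6,10,0,7,40],[0,0,0,2,40],[0,0,0,0,40],[0,0,0,0,40]]]'
python3 - <<'E'
from h import *
o=monitor.get_obs(); print(o['eef_pos'],o['opening']*85.4,o['wrist_force'])
q=o['eef_rot'];print('yaw',np.degrees(2*np.arctan2(q[2],q[1])))
c=cam('scene'); print(find(c,'scene','spout_tip','tip_of'),find(c,'scene','dispenser_center','tip_of'))
E
```

```text
time_s: 17.8
eef_pos: [0.5404, 0.1773, 0.0673]
eef_rot: [-0.0, 1.0, -0.005, 0.0]
wrist_force: [0.1, 0.2, -2.9]
opening: 0.732
time_s: 18.3
eef_pos: [0.5445, 0.1855, 0.067]
eef_rot: [-0.0, 0.998, 0.068, -0.0]
wrist_force: [-0.6, 0.3, -3.1]
opening: 0.735
[0.5444835  0.18552279 0.06697399] 62.761134138277306 [-0.60972757  0.25858487 -3.13665031]
yaw 7.832988296711273
[([0.6344, 0.1987, 0.0657], 0.93)] [([0.4977, -0.2776, 0.01], 0.48), ([0.7587, -0.2671, 0.0046], 0.35)]
```

```bash
python3 -m pendant '[[[1,1,-15,1,40],[0,0,-20,0,40],[0,0,-10,0,40],[0,0,-5,0,40],[0,0,-2,0,40],[0,0,0,0,40]]]'; python3 -m pendant '[[[0,0,0,0,72],[0,0,0,0,85],[0,0,0,0,85],[0,0,20,0,85],[0,0,50,0,85],[0,0,50,0,85]]]'; python3 -m pendant '[[[-20,-55,20,0,85],[-20,-60,20,0,85],[0,-60,0,0,85],[0,-60,0,0,85],[0,0,0,0,85]]]'
python3 - <<'E'
from h import *
for n in('scene','top'):
    c=cam(n,f'pics/{n}10.png'); print(n,[find(c,n,t,'tip_of')[:1] for t in('spout_tip','dispenser_center','knob_grip','dish_center')],[find(c,n,t)[:1] for t in('casing','chestpiece','gauge','screwdriver')])
o=np.zeros((560,800,3),np.uint8)
def put(a,x,y,w_):
    a=cv2.resize(a,None,fx=w_/a.shape[1],fy=w_/a.shape[1],interpolation=2)[:560-y]; o[y:y+a.shape[0],x:x+a.shape[1]]=a
t=c['img'][...,::-1]; s=cv2.imread('pics/scene10.png')
put(t[165:250,235:305],0,0,400); put(s[220:290,320:400],400,0,300); put(t[195:275,390:500],400,280,400)
cv2.imwrite('pics/c10.png',o)
E
```

```text
time_s: 19.2
eef_pos: [0.5459, 0.1871, 0.0153]
eef_rot: [-0.0, 0.997, 0.078, -0.0]
wrist_force: [0.3, 0.3, -3.9]
opening: 0.736
time_s: 19.95
eef_pos: [0.5455, 0.1871, 0.1375]
eef_rot: [-0.0, 0.997, 0.078, -0.0]
wrist_force: [-0.0, 0.8, 0.1]
opening: 0.996
time_s: 20.58
eef_pos: [0.5072, -0.0484, 0.1758]
eef_rot: [0.001, 0.997, 0.075, 0.001]
wrist_force: [-0.4, 1.3, 1.0]
opening: 0.998
scene [[([0.6339, 0.2023, 0.0143], 0.93)], [([0.5485, 0.1912, 0.0309], 0.69)], [([0.5454, 0.1895, 0.0641], 0.87)], [([0.49, -0.2527, 0.0062], 0.64)]] [[([0.6878, -0.0035, 0.0067], 0.9)], [([0.4484, 0.0175, 0.0138], 0.73)], [([0.5627, 0.0152, 0.0265], 0.58)], [([0.4756, -0.2454, 0.0201], 0.54)]]
top [[([0.6312, 0.1991, 0.0179], 0.72)], [([0.7577, -0.2678, 0.0025], 0.55)], [([0.5522, 0.1797, 0.066], 0.88)], [([0.4885, -0.2484, 0.0084], 0.77)]] [[([0.6984, 0.0036, 0.0092], 0.75)], [([0.5081, 0.2006, 0.0038], 0.59)], [([0.5597, 0.0152, 0.0295], 0.64)], [([0.7456, -0.2963, 0.0229], 0.84)]]
```

View pics/c10.png

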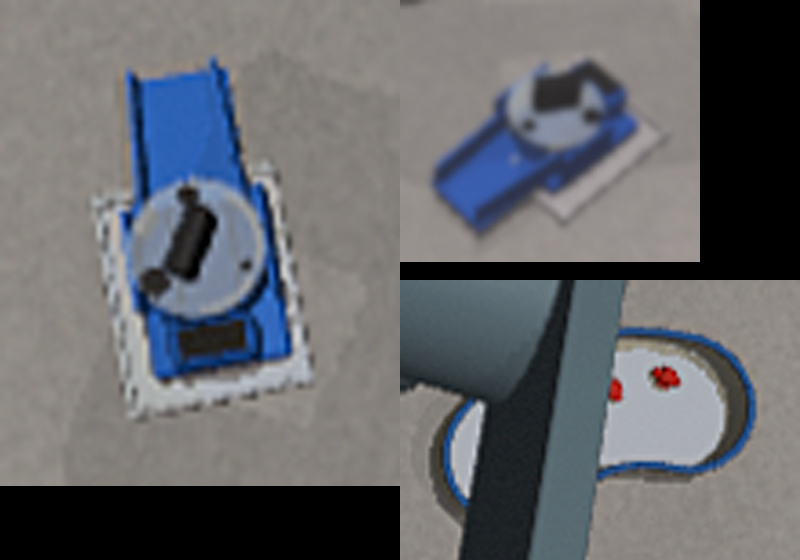

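```bash
python3 -c "
from bench import order; print(order.hand_in())"
```

```text
the job is handed in; nothing more can be done
None
```

The job is done and handed in at about 21 s, but the connectors were shaken out rather than tipped, and one joint reading may be over its range.

- **Cap:** I turned the knob about 43° clockwise in the tray. The middle dot now faces the spout. By the bar's angle the cap is within a few degrees of the middle hole, against the 8.6° allowed.
- **Emptying:** The row moves cannot tilt the tool. I held the dispenser level with the spout tip about 65 mm above the desk over the dish, and used two forward strokes with a sharp reversal. The first stroke put out two connectors and the second the third. The top camera then showed all three in the dish.
- **Return:** The dispenser stands in its tray with no red left under the lid and the middle dot still at the spout.

**Last checks:**
- The dish, casing and gauge read at their earlier places to within the networks' error.
- The chest piece and screwdriver matched in one camera each; the other camera reported a wrong object.
- The arm hid one of the three connectors in the final picture, but all three were seen in the dish just before the return.
- In a free-space test of whether the tool tilts at the near reach limit, joint 2 stopped at -0.895 rad. The listed limit is -0.89, so it may be slightly past it. A wrist force reading of up to about 22 N per axis went with that stop, and I backed off at once.

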